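Rest, regrip and hang up a jeweller's file

ROBOT

A 7-joint arm with a two-finger parallel gripper is mounted at the origin on the work surface. World frame = base frame: x ahead of the robot, y to its left, z up, the work surface at z = 0. Lengths are in m, angles in rad, forces in N, time in s.
With the tool pointing down it reaches from about 0.35 to 0.775 m from the base axis. Payload 3.1 kg.
Tool frame: the origin (TCP) lies on the centre line of the jaws, within the pads' length; the fingertips stand 19 mm ahead of it and the grasp point (between the pads) is the TCP; z points along the fingers, x is the direction in which the jaws open and shut, and the axes are right-handed (so a half turn about z gives the same grasp; the last joint's range is limited). The gripper opens to 85 mm and grips with 20 to 120 N. Pads are 22 mm wide; open, the fingers measure 114 mm over their backs; the gripper's body (76 mm by 85 mm) begins 54 mm behind the grasp point. The pads swing forward as they close: fully open they stand 13 mm farther back than shut.
Start: joints at [-1.263, 0.311, 0.014, 1.512, -0.004, 1.319, -0.027], TCP at [0.188, 0.517, 0.25] pointing down, gripper open.
Joint ranges: [-2.7, 2.7], [-0.3, 1.91], [-1.27, 1.3], [0.12, 2.57], [-1.44, 4.58], [0.2, 2.03], [-3.05, 3.05]. Speed limits (rad/s): [2.79, 2.79, 3.14, 3.14, 3.14, 3.14, 3.14].

INTERFACE

Orientations are given as a rotation vector (axis times angle).
In Python, from plant import r gives the robot as it stands. Calls block until the motion is done:
- r.move_ptp(position, orientation): joint-space move of the TCP to a pose.
- r.servo_line(position, rot=None, max_speed=0.15, stop_force=None): straight line of the TCP; rot=None keeps the orientation; max_speed is the mean speed in m/s. With stop_force (N) it stops when the force on the tool has changed by that much, and returns True; else False.
- r.move_j(angles): joint-space move.
- r.set_gripper(opening, effort=None): opening from 0.0 (shut) to 1.0 (fully open); effort is the grip in N (None keeps the last); returns when the fingers have stopped.
- r.wait(seconds).
- r.solve_ik(position, orientation): joint angles nearest the present ones, or None.
- r.read_state(): the state.
- r.get_image(name): name is "scene" or "top"; returns a dict with "pixels" (480x640x3 uint8, red, green, blue), "z_map" (480x640 float32, m along the optical axis (not along the pixel's ray), 0 where there is no reading), "camera_matrix" (3x3 intrinsics, pixels), "R" (3x3) and "t" (3): a world point X has camera coordinates R X + t. Camera axes: x right, y down, z forward; pixel columns grow to the right and rows downward; lengths in m; the calibration is good to about 2 mm. A picture is of the moment at which its call begins.
A pose or a line that the arm cannot do raises r.Unreachable and nothing moves.
- r.hand_in(): hands the job in, once; it reports no verdict.
Trained networks look in a picture, given as the dict that the camera call returned (one of the last four; its "shot" number tells which), for a name from the list of things; names that differ only in an ending like _2 or _b are one class to them, and where a whole thing is asked for, a point or a joint stands for the part that bears it (a point fixed in the world has none). Each returns a list of dicts, best first, with "conf" (0 to 1); they miss things now and then, are a little off and sometimes report something else, mostly with a low value. They report only what shows in the picture. A call takes as long as a camera call. They do not tell look-alikes from the thing itself.
- r.recognise(picture, name): "location" ([row, column] in pixels, amid what is visible of it).
The state is a dict: "t": time; "q": joint angles; "joint_velocities": joint speeds; "effort": joint torques, N m; "position": TCP position; "eef_rot": TCP orientation; "ft_force": force on the tool from outside, world axes, zero at the start; "ft_torque": the same for the moment, N m; "width": opening from 0.0 (shut) to 1.0 (fully open).
Only numpy, scipy, OpenCV 4.12 (cv2) and the standard library are available. Lean on these libraries where they do the work, as an engineer would, in place of code of your own. Each camera call takes 0.05 s, during which the arm holds its last target. There are 200 camera calls.

TASK

The loose file lying in the bench tray belongs in the one empty fork of the file rack, hanging handle up like the others. On the way, lay it in the sloping tool rest, blade tip down in the foot and handle in the raised V, and let go, so that you can take it again by its handle end at a new angle; then hang it fully home in the empty fork and let go, leaving the other files, the jar and the steel block as they are.

Things in the scene. Friction and masses are not known exactly. Their poses are not given: they have to be found in the camera images.
- file_shoulder (a point): Loose file, 235 mm long, 85-135 g. Point: on its axis at the handle's shoulder, a flat ring 26 mm across resting on the prongs once hung. x: from handle to blade tip; y: across the blade. Brass ferrule 12 mm diameter at x 0 to 15 mm; flat steel blade 12 x 4.5 mm from x 14 to the tip at 130. Mass centre about x = 20. In the tray the tip lies 5 degrees low, the point 13 mm over the floor.
- file_handle (a point): Centre of the same file's wooden handle, on its axis, 52 mm behind the shoulder; axes as file_shoulder. The round handle runs from x = -53 to +52 mm here: 24 mm diameter over its middle, 22 mm near x = +39, a 26 mm bead at x = 46 to 52, 21 mm at x = -47 and a rounded end.
- tray: Shallow open wooden bench tray, 300 x 165 mm outside, 26 mm high, walls and floor 5 mm thick; fixed. Origin under its centre, long side along x. The loose file lies lengthwise in it, handle roughly towards the tray's -x.
- rest: Sloping steel tool rest on a dark wooden base 175 x 76 x 9 mm; fixed. Origin under the base. At +x is the low foot, a channel with an end stop, 50 mm high at most; at -x the raised V fork, 140 mm high. Between them is only the base, about 95 mm below the laid file's shoulder.
- rest_seat (a point): Where file_shoulder comes when the file lies home in the rest, 104 mm above the bench. x: the direction of the laid file, handle to tip, 40 degrees below level; y level; z square to the slope, up. The handle lies in the V at x = -45 and sticks out free from -50 to -105 mm; the tip lies in the foot.
- rest_v (a point): On the axis of the laid file, over the V fork's middle, 133 mm above the bench; axes as rest_seat, 45 mm from it. The 90 degree V is 10 mm thick along x; its arms reach 25 mm to each side and 5 mm above this axis.
- rest_foot (a point): On the axis of the laid file, at the end stop of the foot channel; axes as rest_seat, 131.5 mm from it. The channel runs from x = -30 to 0 mm, 26 mm wide inside, its floor 2 mm below the axis, its side walls reaching 15 mm above it.
- rack: Dark wooden file rack; fixed. Base board 100 x 232 x 12 mm, origin under its centre. On end posts at y = +-108 mm, a rail 20 mm deep and 22 mm high along y, its top 152 mm above the bench, its middle at x = 35 mm. Three equal steel forks on its front at y = -58, 0 and 58 mm, slot centres at x = 0, open towards -x; two hold files.
- empty_fork: The one fork without a file; fixed. Origin: slot centre, level with the prongs' top, 152 mm up; a hung file's shoulder comes here. x: from the open mouth into the slot; z up. Slot 16 mm wide, closed end at x = 8. Prongs 10 mm wide, 5 thick, with end lips 4 mm high at x = -17 to -20: bring the shoulder in above the lips, then lower. The mouth flares to 36 mm at x = -33.
- file_round_shoulder (a point): Bystander: a file with a round blade hanging in another fork. Its shoulder point; same handle, standing 105 mm above it.
- file_wide_shoulder (a point): Bystander: a file with a short flat blade hanging in another fork. Its shoulder point; same handle, standing 105 mm above it.
- jar: Bystander: closed glass jar with a steel lid, 60 mm diameter, 85 mm high, standing on the bench beyond the rest. Origin under its centre.
- block: Bystander: polished steel bench block, 60 x 60 x 18 mm, 0.5 kg, lying on the bench beyond the rest. Origin under its centre.
Mind the look-alikes: they are no part of the job. What is shaped like the part that bears file_shoulder but blue or pink is not meant.

How it is judged:
On the way:
1. the file lies home in the sloping rest, let go (x of file_shoulder in the frame of rest_seat between -0.02 and 0.01 m and y of file_shoulder in the frame of rest_seat between -0.008 and 0.008 m and z of file_shoulder in the frame of rest_seat between -0.008 and 0.008 m and angle between the x axis of file_shoulder and the x axis of rest_seat, either way round below 0.1 rad and angle between file_shoulder's own x axis and vertical above 2 rad and contact force between file and rest above 0.2 N and contact force between file and the fingers below 0.05 N and linear speed of file below 0.02 m/s), for 0.2 s.
At the end, for the whole second after the job is handed in: The file hangs at rest and untouched in the empty fork: its shoulder point within 8 mm (front to back), 5 mm (sideways) and 4 mm (height) of the fork's origin, the shoulder on the prongs, handle up and the axis within 0.1 rad of vertical (x of file_shoulder in the frame of empty_fork between -0.008 and 0.006 m and y of file_shoulder in the frame of empty_fork between -0.005 and 0.005 m and z of file_shoulder in the frame of empty_fork between -0.003 and 0.004 m and angle between file_shoulder's own x axis and vertical above 3.04 rad and contact force between file and empty_fork above 0.2 N and contact force between file and the fingers below 0.05 N and linear speed of file below 0.02 m/s).
It fails at once if another file is shifted in its fork by 12 mm or more (distance of any of file_round_shoulder, file_wide_shoulder from where it was at the start of the episode above 0.012 m).
It fails at once if the jar or the steel block is shifted by 10 mm or more, or the jar tipped (distance of any of block, jar from where it was at the start of the episode above 0.01 m or angle between jar's own z axis and vertical above 0.2 rad).
It also fails if it takes over 64 s, if anything falls off the work surface, if the arm or the gripper's body presses on something with over 40 N, if the wrist force passes 120 N, or if a joint passes its speed limit or range.

## Working session

There is one attempt and no reset: what is moved stays moved. The work goes in short steps, each a Python script; the robot and the scene stay as the last script left them, time stands still between calls to the robot, and variables do not carry over. Pictures are saved under pics/ and viewed, about 8 in all and at most 12, crops included, and the job is handed in when it is done.

```bash
ls; mkdir -p pics
python3 - <<'E'
from plant import r
import cv2, numpy as np, pickle
P={}
for n in ("scene","top"):
    p=r.get_image(n); P[n]=p
    cv2.imwrite(f"pics/{n}0.png",p["pixels"][:,:,::-1])
    print(n,p["camera_matrix"].tolist(),np.round(p["R"],3).tolist(),np.round(p["t"],3).tolist())
    for k in ["file_shoulder","file_handle","tray","rest","rack","empty_fork","file_round_shoulder","file_wide_shoulder","jar","block"]:
        print(k,[(np.round(d["location"],0).tolist(),round(d["conf"],2)) for d in r.recognise(p,k)[:3]])
pickle.dump(P,open("p0.pkl","wb"))
print(r.read_state())
E
```

```text
pics
scene [[597.2793688456186, 0.0, 316.4471872903552], [0.0, 597.2793688456186, 237.35652823726696], [0.0, 0.0, 1.0]] [[0.34, 0.94, -0.002], [0.816, -0.296, -0.497], [-0.468, 0.167, -0.868]] [-0.239, -0.336, 1.745]
file_shoulder [([245.0, 400.0], 0.87), ([157.0, 388.0], 0.69), ([175.0, 474.0], 0.63)]
file_handle [([152.0, 394.0], 0.89), ([244.0, 405.0], 0.84), ([170.0, 476.0], 0.62)]
tray [([257.0, 416.0], 0.78)]
rest [([271.0, 281.0], 0.93)]
rack [([301.0, 168.0], 0.7)]
empty_fork [([266.0, 184.0], 0.71)]
file_round_shoulder [([260.0, 153.0], 0.78), ([275.0, 286.0], 0.23)]
file_wide_shoulder [([265.0, 125.0], 0.81)]
jar [([342.0, 289.0], 0.84)]
block [([326.0, 344.0], 0.69)]
top [[602.1674137654528, 0.0, 319.1321202941636], [0.0, 602.1674137654528, 238.0792260065764], [0.0, 0.0, 1.0]] [[-0.027, -1.0, -0.006], [-0.982, 0.028, -0.189], [0.19, 0.001, -0.982]] [0.11, 0.486, 1.367]
file_shoulder [([335.0, 214.0], 0.88), ([223.0, 240.0], 0.82), ([276.0, 124.0], 0.75)]
file_handle [([224.0, 239.0], 0.96), ([337.0, 207.0], 0.78), ([276.0, 125.0], 0.66)]
tray [([208.0, 230.0], 0.74)]
rest 
[... 214 characters left out ...]
.0, 387.0], 0.66)]
block []
{'t': 1.1, 'q': array([-1.26270165,  0.3109398 ,  0.01397422,  1.51148937, -0.0044229 ,
        1.31919183, -0.02719355]), 'joint_velocities': array([-0.00010505, -0.00164773, -0.00076297,  0.0008661 ,  0.00085755,
       -0.00119172, -0.00210176]), 'effort': array([-8.39463087e-05, -3.79814708e+01,  1.45712723e-01, -2.30859268e+01,
        1.24298770e-02,  2.18726484e-03,  2.70775573e-06]), 'position': array([0.18844525, 0.51673303, 0.25028619]), 'eef_rot': array([-2.57400078e+00, -1.80113113e+00,  4.69868485e-06]), 'ft_force': array([-0.02219967, -0.1682485 ,  0.61059565]), 'ft_torque': array([-0.04195249,  0.03062623, -0.02849886]), 'width': 0.9985721089999533}
```

View pics/scene0.png

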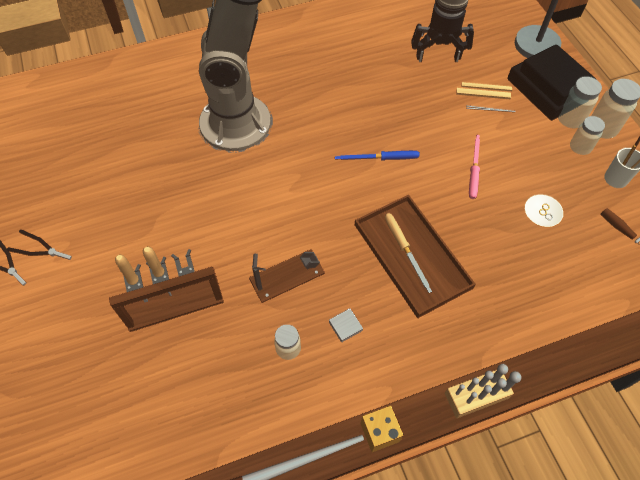

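View pics/top0.png

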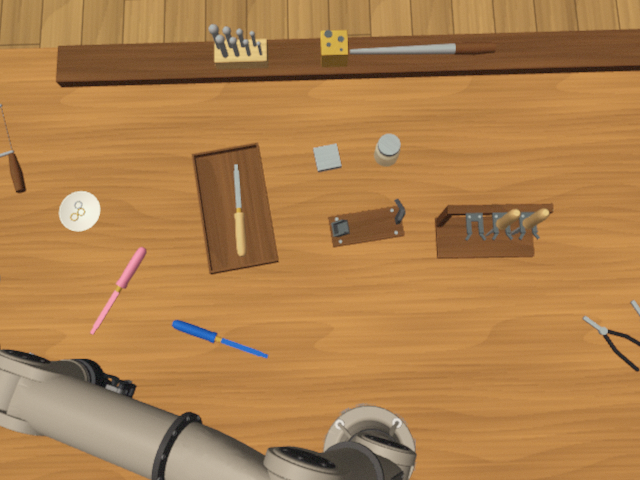

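The scene picture shows the loose file in the tray, with its handle at about (405,232) and tip at (430,290). The rest is at (287,275) and the rack at (165,295), its empty fork rightmost at (184,262). In the top picture the file's axis runs from (240,255) to (236,165). The rest's foot is at (340,228) and its V at (400,210). The empty fork is leftmost at (473,225).

```bash
cat > h.py <<'E'
import numpy as np, cv2
from scipy.spatial.transform import Rotation as Ro
def cloud(p):
    K=p["camera_matrix"];z=p["z_map"].astype(float);v,u=np.mgrid[0:480,0:640]
    c=np.stack([(u-K[0,2])/K[0,0]*z,(v-K[1,2])/K[1,1]*z,z],-1)
    w=(c-p["t"])@p["R"]; w[z==0]=np.nan
    return w
def rect(pts):
    (c,s,a)=cv2.minAreaRect((pts[:,:2]*1000).astype(np.float32)); return np.round(c,1),np.round(s,1),round(a,1)
E
python3 - <<'E'
import pickle;from h import *
P=pickle.load(open("p0.pkl","rb"))
def box(w,b): return w[b[0]:b[1],b[2]:b[3]].reshape(-1,3)
B={"top":dict(tray=(140,280,190,282),rest=(190,255,322,415),rack=(195,265,425,560),jar=(130,170,370,405),block=(140,175,308,345)),
"scene":dict(tray=(190,320,350,480),rest=(245,305,240,330),rack=(240,335,100,230),jar=(320,362,270,305),block=(305,345,325,368))}
for n,p in P.items():
    w=cloud(p); px=p["pixels"].astype(int)
    print("==",n)
    def sel(k,lo,hi):
        q=box(w,B[n][k]); return q[(q[:,2]>lo)&(q[:,2]<hi)]
    for k,lo,hi in [("tray",.019,.033),("rest",.005,.013),("rest",.03,.055),("rest",.1,.16),("rack",.146,.158),("rack",.16,.28),("jar",.08,.09),("block",.012,.025)]:
        q=sel(k,lo,hi); print(k,lo,hi,len(q),rect(q) if len(q)>4 else "", np.round(np.nanmedian(q,0),4))
    # file
    b=B[n]["tray"]; q=box(w,b); c=box(px,b)
    m=(c[:,0]>170)&(c[:,1]>130)&(c[:,2]<c[:,0]-30)&(q[:,2]>.015)&(q[:,2]<.06)
    h=q[m]; print("handle",len(h),rect(h),np.round(h.mean(0),4),h[:,2].max())
    m=(abs(c[:,0]-c[:,2])<30)&(c[:,0]>100)&(q[:,2]>.004)&(q[:,2]<.05)
    h=q[m]; print("blade",len(h),rect(h),np.round(h.mean(0),4))
E
cat > crop.py <<'E'
import pickle,cv2
P=pickle.load(open("p0.pkl","rb"))
a=P["scene"]["pixels"][235:315,235:335,::-1];b=P["scene"]["pixels"][235:335,105:230,::-1]
a=cv2.resize(a,(400,320),interpolation=2);b=cv2.resize(b,(400,320),interpolation=2)
c=P["top"]["pixels"][190:255,322:415,::-1];d=P["top"]["pixels"][195:270,425:560,::-1]
c=cv2.resize(c,(400,280),interpolation=2);d=cv2.resize(d,(400,280),interpolation=2)
cv2.imwrite("pics/crop.png",cv2.vconcat([cv2.hconcat([a,b]),cv2.hconcat([c,d])]))
E
python3 crop.py
```

```text
== scene
tray 0.019 0.033 1349 (array([581.1, 313.7]), array([320.5, 392.9]), 65.6) [0.5548 0.2911 0.0256]
rest 0.005 0.013 1485 (array([518.8, -22.5]), array([225.3, 164. ]), 69.6) [ 0.5323 -0.024   0.0087]
rest 0.03 0.055 164 (array([526.8, -14.1]), array([ 36.8, 163.8]), 8.1) [0.5224 0.04   0.0371]
rest 0.1 0.16 116 (array([534.9, -84.5]), array([48.5, 22.6]), 7.3) [ 0.5329 -0.0867  0.1264]
rack 0.146 0.158 1608 (array([ 496.3, -298.3]), array([231. ,  85.1]), 89.7) [ 0.5192 -0.2946  0.152 ]
rack 0.16 0.28 660 (array([ 492.8, -323.3]), array([34.4, 87.7]), 12.1) [ 0.4984 -0.3445  0.22  ]
jar 0.08 0.09 409 (array([706.2, -72.1]), array([51.8, 52.2]), 77.9) [ 0.7059 -0.0723  0.0851]
block 0.012 0.025 606 (array([703.4,  74.4]), array([66.1, 61.7]), 10.6) [0.7016 0.0734 0.0182]
handle 285 (array([527.5, 294.5]), array([131.3, 493.8]), 26.4) [0.514  0.3119 0.0319] 0.04187366527557974
blade 234 (array([638.3, 194.9]), array([113. , 218.6]), 2.4) [0.6419 0.2592 0.0151]
== top
tray 0.019 0.033 1213 (array([577.1, 299.8]), array([302.4, 165.9]), 8.8) [0.5408 0.2879 0.0251]
rest 0.005 0.01
[... 159 characters left out ...]
0.5191 0.0358 0.0354]
rest 0.1 0.16 113 (array([531.8, -87.5]), array([47.8, 21.4]), 5.3) [ 0.5355 -0.0873  0.1273]
rack 0.146 0.158 1577 (array([ 493.8, -302.4]), array([233.2,  80. ]), 89.5) [ 0.5146 -0.2881  0.1516]
rack 0.16 0.28 570 (array([ 488.4, -296.5]), array([159. ,  56.1]), 82.2) [ 0.4836 -0.3469  0.2259]
jar 0.08 0.09 349 (array([701.1, -75.3]), array([50.7, 52.2]), 44.4) [ 0.7012 -0.0751  0.0847]
block 0.012 0.025 540 (array([696.5,  70.6]), array([61.7, 59.7]), 9.6) [0.6972 0.0707 0.0173]
handle 339 (array([516.5, 287.3]), array([120.7,  20.9]), 4.0) [0.5122 0.2859 0.0301] 0.042826782364278525
blade 197 (array([632.5, 294.3]), array([111.6,  14.7]), 2.2) [0.6289 0.2936 0.0125]
```

View pics/crop.png

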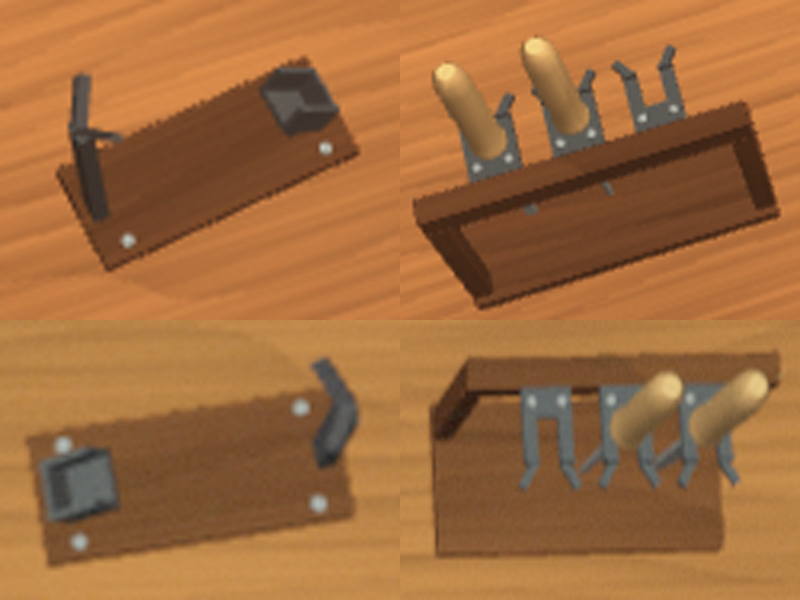

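The crop shows the rest's foot and V, and the three forks; the empty one is at the tray-side end of the rack. I'll clean up the fits and check reachability in the same step.

```bash
cat >> h.py <<'E'
def comp(mask):
    n,l,s,c=cv2.connectedComponentsWithStats(mask.astype(np.uint8),connectivity=8)
    return l==1+np.argmax(s[1:,4])
def bm(b):
    m=np.zeros((480,640),bool); m[b[0]:b[1],b[2]:b[3]]=1; return m
def rotm(z,x):  # tool z, approx jaw x
    z=np.array(z,float);z/=np.linalg.norm(z);x=np.array(x,float);x-=z*(x@z);x/=np.linalg.norm(x)
    return np.stack([x,np.cross(z,x),z],1)
E
python3 - <<'E'
import pickle;from h import *
P=pickle.load(open("p0.pkl","rb"))
B={"top":dict(tray=(140,280,190,282),rest=(190,255,322,415),rack=(195,265,425,560),V=(190,240,385,415),foot=(210,245,325,360),fork=(200,245,462,490)),
"scene":dict(tray=(190,320,350,480),rest=(245,305,240,330),rack=(240,335,100,230),V=(245,300,245,268),foot=(245,280,290,330),fork=(245,280,172,197))}
for n,p in P.items():
    w=cloud(p); px=p["pixels"].astype(int); z=w[...,2]; R,G,Bl=px[...,0],px[...,1],px[...,2]
    print("==",n)
    for k,lo,hi in [("rest",.0055,.0125),("foot",.02,.055),("V",.09,.16),("rack",.146,.158)]:
        q=w[comp(bm(B[n][k])&(z>lo)&(z<hi))]; print(k,len(q),rect(q),np.round(q.mean(0),4))
    m=comp(bm(B[n]["tray"])&(R>150)&(G>115)&(R-Bl>30)&(G>.6*R)); q=w[m]; 
    d=np.linalg.svd(q[:,:2]-q[:,:2].mean(0))[2][0]; print("handle",len(q),rect(q),np.round(q.mean(0),4),np.degrees(np.arctan2(d[1],d[0])))
    m=comp(bm(B[n]["tray"])&(abs(R-Bl)<40)&(R>90)); q=w[m]; print("blade",len(q),rect(q),np.round(q.mean(0),4))
    # grey fork
    m=comp(bm(B[n]["fork"])&(z>.135)&(z<.16)&(abs(R-Bl)<25)); q=w[m]; print("fork",len(q),rect(q),np.round(q.mean(0),4),np.round([q[:,0].min(),q[:,0].max(),q[:,1].min(),q[:,1].max()],4))
from plant import r
c,s=np.cos,np.sin
def ik(pos,z,x):
    for sg in (1,-1):
        q=r.solve_ik(pos,Ro.from_matrix(rotm(z,sg*np.array(x))).as_rotvec()); print("  ",None if q is None else np.round(q,2))
print("pick");ik([.54,.288,.03],[0,0,-1],[-.07,1,0])
a=np.radians(40); h=np.array([-.1,.995,0]); f=h*c(a)+np.array([0,0,-s(a)]); lat=np.cross([0,0,1],h)
print("rest"); tz=-h*s(a)-np.array([0,0,c(a)]); ik([.53,-.06,.12],tz,lat); ik([.53,-.06,.22],tz,lat)
for al in (40,50,60,70,90):
    b=np.radians(al)-a-np.pi/2 # tool elevation relative
    ang=np.radians(40+al) # tool below level measured from h
    print("regrasp",al); ik([.53,-.16,.17],h*c(ang)-np.array([0,0,s(ang)]),lat)
    print("hang"); ik([.489,-.242,.24],[s(np.radians(al)),0,-c(np.radians(al))],[0,1,0]); ik([.42,-.242,.28],[s(np.radians(al)),0,-c(np.radians(al))],[0,1,0])
E
```

```text
== scene
rest 1216 (array([526.2, -17.9]), array([ 82.7, 179.7]), 7.8) [ 0.5317 -0.0233  0.009 ]
foot 218 (array([517.8,  48.4]), array([36.9, 40.1]), 8.5) [0.5168 0.0477 0.0334]
V 125 (array([534.9, -84.5]), array([48.5, 22.6]), 7.3) [ 0.534  -0.0865  0.1226]
rack 1600 (array([ 496.3, -298.3]), array([231. ,  85.1]), 89.7) [ 0.5135 -0.2971  0.152 ]Traceback (most recent call last):
  File "<stdin>", line 11, in <module>
    u, s, vh = gufunc(a, signature=signature)
               ~~~~~~^^^^^^^^^^^^^^^^^^^^^^^^
    raise LinAlgError("SVD did not converge")
numpy.linalg.LinAlgError: SVD did not converge
```

```bash
cat > fit.py <<'E'
import pickle;from h import *
P=pickle.load(open("p0.pkl","rb"))
B={"top":dict(tray=(140,280,190,282),rest=(190,255,322,415),rack=(195,265,425,560),V=(190,240,385,415),foot=(210,245,325,360),fork=(200,245,462,490)),
"scene":dict(tray=(190,320,350,480),rest=(245,305,240,330),rack=(240,335,100,230),V=(245,300,245,268),foot=(245,280,290,330),fork=(245,280,172,197))}
for n,p in P.items():
    w=cloud(p); px=p["pixels"].astype(int); z=w[...,2]; R,G,Bl=px[...,0],px[...,1],px[...,2]
    print("==",n)
    for k,lo,hi in [("rest",.0055,.0125),("foot",.02,.055),("V",.09,.16),("rack",.146,.158)]:
        q=w[comp(bm(B[n][k])&(z>lo)&(z<hi))]; print(k,len(q),rect(q),np.round(q.mean(0),4))
    m=comp(bm(B[n]["tray"])&(R>150)&(G>115)&(R-Bl>30)&(G>.66*R)&(z>.012)); q=w[m]; 
    d=np.linalg.svd(q[:,:2]-q[:,:2].mean(0))[2][0]; print("handle",len(q),rect(q),np.round(q.mean(0),4),np.degrees(np.arctan2(d[1],d[0])))
    m=comp(bm(B[n]["tray"])&(abs(R-Bl)<40)&(R>90)&(z>.004)); q=w[m]; print("blade",len(q),rect(q),np.round(q.mean(0),4))
    m=comp(bm(B[n]["fork"])&(z>.135)&(z<.16)&(abs(R-Bl)<25)); q=w[m]; print("fork",len(q),rect(q),np.round(q.mean(0),4),np.round([q[:,0].min(),q[:,0].max(),q[:,1].min(),q[:,1].max()],4))
E
cat > iks.py <<'E'
from h import *
from plant import r
c,s=np.cos,np.sin
def ik(pos,z,x):
    o=[]
    for sg in (1,-1):
        q=r.solve_ik(pos,Ro.from_matrix(rotm(z,sg*np.array(x))).as_rotvec()); o.append(None if q is None else np.round(q,2).tolist())
    print("  ",*o)
print("pick");ik([.54,.288,.03],[0,0,-1],[-.07,1,0])
a=np.radians(40); h=np.array([-.1,.995,0]); lat=np.cross([0,0,1],h)
print("rest"); tz=-h*s(a)-np.array([0,0,c(a)]); ik([.53,-.06,.12],tz,lat); ik([.53,-.06,.22],tz,lat)
for al in (40,50,60,70,90):
    ang=np.radians(40+al)
    print("regrasp",al); ik([.53,-.16,.17],h*c(ang)-np.array([0,0,s(ang)]),lat)
    print("hang"); ik([.489,-.242,.24],[s(np.radians(al)),0,-c(np.radians(al))],[0,1,0]); ik([.42,-.242,.28],[s(np.radians(al)),0,-c(np.radians(al))],[0,1,0])
E
python3 fit.py; python3 iks.py
```

```text
== scene
rest 1216 (array([526.2, -17.9]), array([ 82.7, 179.7]), 7.8) [ 0.5317 -0.0233  0.009 ]
foot 218 (array([517.8,  48.4]), array([36.9, 40.1]), 8.5) [0.5168 0.0477 0.0334]
V 125 (array([534.9, -84.5]), array([48.5, 22.6]), 7.3) [ 0.534  -0.0865  0.1226]
rack 1600 (array([ 496.3, -298.3]), array([231. ,  85.1]), 89.7) [ 0.5135 -0.2971  0.152 ]
handle 286 (array([518.9, 288.1]), array([123.8,  21.6]), 3.9) [0.5183 0.2875 0.0315] 4.580338872375221
blade 208 (array([633.1, 296.6]), array([115.2,  16.7]), 6.7) [0.6323 0.2962 0.0142]
fork 217 (array([ 488.1, -238. ]), array([58.5, 42.2]), 3.4) [ 0.4937 -0.2402  0.1527] [ 0.458   0.5169 -0.2607 -0.2184]
== top
rest 1422 (array([522.6, -18.2]), array([ 79.8, 174.8]), 8.6) [ 0.5224 -0.0246  0.0086]
foot 235 (array([513.9,  44.9]), array([35.9, 39.6]), 6.6) [0.5147 0.0445 0.0316]
V 117 (array([531.8, -87.8]), array([47.8, 22.2]), 5.3) [ 0.5333 -0.0874  0.1258]
rack 1455 (array([ 493.8, -302.4]), array([233.2,  80. ]), 89.5) [ 0.5092 -0.2892  0.1516]
handle 366 (array([516.1, 286.5]), array([121.5,  21.6]), 4.5) [0.5119 0.2853 0.0301] -1
[... 1072 characters left out ...]
46, 2.28, -1.0, 0.68, 0.02]
regrasp 60
   [-0.63, 0.55, 1.13, 1.72, -0.38, 1.11, -2.47] [-0.52, 0.46, 0.93, 1.71, -0.23, 1.07, 0.55]
hang
   None None
   [1.23, -0.1, -0.17, 2.37, -1.44, 0.88, -2.64] [1.03, -0.11, 0.02, 2.37, -1.43, 0.86, 0.5]
regrasp 70
   [-0.76, 0.54, 1.13, 1.77, -0.19, 0.99, -2.67] [-0.57, 0.42, 0.82, 1.77, 0.04, 0.98, 0.27]
hang
   [1.88, 0.34, -1.08, 2.41, 4.29, 0.66, -1.95] [1.88, 0.34, -1.08, 2.41, 4.29, 0.66, 1.19]
   None None
regrasp 90
   [-0.3, 0.39, 0.18, 1.84, 0.73, 1.07, 2.7] [-0.7, 0.46, 0.71, 1.86, 0.5, 0.95, -0.25]
hang
   [0.21, 0.8, 0.94, 2.54, 3.99, 2.03, -2.0] [0.21, 0.8, 0.94, 2.54, 3.99, 2.03, 1.14]
   [2.2, 0.77, -1.19, 2.55, 4.35, 0.84, -1.52] None
```

```bash
cat >> h.py <<'E'
def frame(x,yaxis,p):
    T=np.eye(4); x=np.array(x,float);x/=np.linalg.norm(x); y=np.array(yaxis,float); y-=x*(x@y); y/=np.linalg.norm(y)
    T[:3,:3]=np.stack([x,y,np.cross(x,y)],1); T[:3,3]=p; return T
def dirn(yaw,down):
    a,b=np.radians(yaw),np.radians(down); return np.array([np.cos(a)*np.cos(b),np.sin(a)*np.cos(b),-np.sin(b)])
def left(yaw): a=np.radians(yaw); return np.array([-np.sin(a),np.cos(a),0])
def off(x=0,y=0,z=0):
    T=np.eye(4);T[:3,3]=[x,y,z];return T
YR=97.6; SEAT=frame(dirn(YR,40),left(YR),[.5280,-.0471,.104])
FORK=np.array([.490,-.2415,.152])
# grasp 1: tool in file_shoulder frame, tool z=-z_f, tool x=-y_f
G1=off(-.021,0,.008); G1[:3,:3]=np.array([[0,-1,0],[-1,0,0],[0,0,-1.]])
def pr(T): return T[:3,3],Ro.from_matrix(T[:3,:3]).as_rotvec()
def shots(tag,boxes=None):
    from plant import r; import pickle
    P={n:r.get_image(n) for n in ("scene","top")}; pickle.dump(P,open(tag+".pkl","wb")); return P
def crops(P,tag,boxes,k=4):
    ims=[]
    for n in ("scene","top"):
        b=boxes[n]; i=P[n]["pixels"][b[0]:b[1],b[2]:b[3],::-1]; s=400/i.shape[1]; ims.append(cv2.resize(i,(400,400),interpolation=cv2.INTER_CUBIC))
    cv2.imwrite(f"pics/{tag}.png",cv2.hconcat(ims))
def proj(p,X):
    c=p["R"]@np.array(X)+p["t"]; k=p["camera_matrix"]@c; return k[:2]/k[2]
E
python3 - <<'E'
from h import *; from plant import r
F=frame(dirn(4,5),left(4),[.5615,.2904,.018])
r.set_gripper(.75)
r.move_ptp(*pr(off(0,0,.1)@F@G1))
r.servo_line((F@G1)[:3,3],max_speed=.1)
r.set_gripper(0,70)
s=r.read_state(); print("grip",s["width"],s["ft_force"],s["position"],(F@G1)[:3,3])
r.servo_line((off(0,0,.2)@F@G1)[:3,3],max_speed=.2)
r.move_ptp(*pr(SEAT@off(-.003,0,.075)@G1))
s=r.read_state(); print(s["t"],s["width"],s["ft_force"],np.round(s["q"],2))
P=shots("p1")
crops(P,"hold1",dict(scene=(190,310,230,350),top=(160,280,310,430)))
E
```

```text
grip 0.24441412934685522 [-1.11083345  0.14771131  2.34990528] [0.54160602 0.28919916 0.02839703] [0.54132642 0.28898933 0.02779983]
7.0083 0.2435843993151249 [ 1.25749142 -0.55676113 -0.84484045] [-0.8   0.44  0.49  1.77  0.52  1.18 -0.46]
```

View pics/hold1.png

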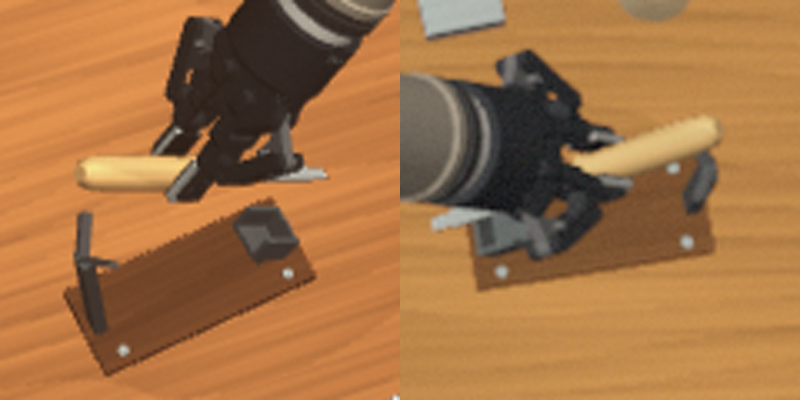

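The picture shows the file held above the rest, handle end towards the V and blade towards the foot. I'll measure the file's pose in the seat frame.

```bash
cat > meas.py <<'E'
import pickle,sys;from h import *
def handle_pts(p,b):
    w=cloud(p); px=p["pixels"].astype(int); R,G,Bl=px[...,0],px[...,1],px[...,2]; z=w[...,2]
    return w,comp(bm(b)&(R>140)&(G>.72*R)&(R-Bl>35)&(z>.1)),comp(bm(b)&(abs(R-Bl)<30)&(R>120)&(z>.05)&(z<.2))
if __name__=="__main__":
    P=pickle.load(open("p1.pkl","rb")); b=dict(scene=(190,310,230,350),top=(160,280,310,430))
    S=np.linalg.inv(SEAT)
    for n,p in P.items():
        w,m,t=handle_pts(p,b[n])
        cam=-p["R"].T@p["t"]
        for nm,mm in (("handle",m),("blade",t)):
            q=w[mm]; l=q@S[:3,:3].T+S[:3,3]
            v=S[:3,:3]@(cam-q.mean(0)); v/=np.linalg.norm(v)
            A=np.polyfit(l[:,0],l[:,1:],1)
            print(n,nm,len(q),"x",np.round(np.percentile(l[:,0],[1,50,99]),4),"mean",np.round(l.mean(0),4),"slope y,z",np.round(A[0],3),"at0",np.round(A[1],4),"view",np.round(v,2))
E
python3 meas.py
```

```text
scene handle 286 x [-0.1087 -0.0727 -0.0173] mean [-0.0707 -0.0052  0.0817] slope y,z [0.017 0.058] at0 [-0.004   0.0858] view [-0.68 -0.47  0.57]
scene blade 29 x [0.0744 0.1035 0.1229] mean [ 0.1012 -0.0029  0.0766] slope y,z [ 0.148 -0.018] at0 [-0.0178  0.0784] view [-0.74 -0.43  0.52]
top handle 407 x [-0.1108 -0.0664 -0.0091] mean [-0.0655  0.0014  0.0811] slope y,z [-0.043  0.033] at0 [-0.0014  0.0832] view [-0.51  0.22  0.83]
top blade 54 x [0.0781 0.1027 0.1236] mean [0.1021 0.0024 0.0739] slope y,z [-0.109 -0.056] at0 [0.0135 0.0796] view [-0.6   0.21  0.77]
```

Run:
```python
from h import *; from plant import r
S=np.linalg.inv(SEAT@off(0,0,0))
def zf():
    s=r.read_state(); T=np.eye(4); T[:3,3]=s["position"]; T[:3,:3]=Ro.from_rotvec(s["eef_rot"]).as_matrix()
    return np.round((S@T@np.linalg.inv(G1))[:3,3],4), np.round(s["ft_force"],1), round(s["t"],1)
r.servo_line((SEAT@off(-.003,0,.014)@G1)[:3,3],max_speed=.12)
print(zf())
print(r.servo_line((SEAT@off(-.003,0,-.001)@G1)[:3,3],max_speed=.02,stop_force=4)); print(zf())
r.set_gripper(.7); r.wait(.3); print(zf())
r.servo_line((SEAT@off(-.003,0,.12)@G1)[:3,3],max_speed=.15)
r.wait(.2)
a=np.radians(40+40); h=dirn(YR,0)
r.move_ptp([.44,-.12,.36],Ro.from_matrix(rotm([0,0,-1],-np.cross([0,0,1],h))).as_rotvec())
P=shots("p2"); crops(P,"laid",dict(scene=(200,320,230,350),top=(160,280,310,430))); print(zf())
```

```text
(array([-0.0028, -0.0006,  0.0145]), array([-0.3,  0.8, -1.2]), 7.8)
True
(array([-0.0028, -0.0008,  0.0024]), array([1.3, 0. , 0.6]), 8.4)
(array([-0.0019,  0.0003,  0.0021]), array([-0.2, -0.3, -0.2]), 9.1)
(array([-0.1857,  0.0962,  0.1651]), array([0.2, 0.8, 0. ]), 11.2)
```

View pics/laid.png

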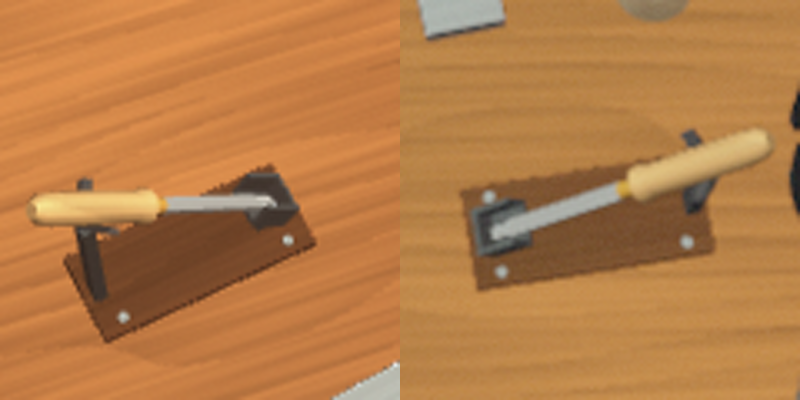

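The file is lying in the V with its tip in the foot. I'll check its pose numerically and work out the regrasp.

Run:
```python
import pickle;from h import *; from meas import handle_pts
P=pickle.load(open("p2.pkl","rb")); b=dict(scene=(200,320,230,350),top=(160,280,310,430)); S=np.linalg.inv(SEAT)
for n,p in P.items():
    w=cloud(p); px=p["pixels"].astype(int); R,G,Bl=px[...,0],px[...,1],px[...,2]; z=w[...,2]
    L=w@S[:3,:3].T+S[:3,3]
    m=comp(bm(b[n])&(R>140)&(G>.72*R)&(R-Bl>35)&(z>.09))
    t=comp(bm(b[n])&(abs(R-Bl)<30)&(R>120)&(z>.015)&(z<.1))
    cam=-p["R"].T@p["t"]
    for nm,mm in (("handle",m),("blade",t)):
        l=L[mm]; v=S[:3,:3]@(cam-w[mm].mean(0)); v[0]=0; v/=np.linalg.norm(v)
        A=np.polyfit(l[:,0],l[:,1:],1); print(n,nm,len(l),np.round(np.percentile(l[:,0],[1,50,99]),4),np.round(l.mean(0),4),"slope",np.round(A[0],3),"at0",np.round(A[1],4),"perp",np.round(v,2))
from plant import r
h=dirn(YR,0);lat=np.cross([0,0,1],h)
for al in (35,40,45):
  for sg in (1,-1):
    ang=np.radians(40+al); z=h*np.cos(ang)-np.array([0,0,np.sin(ang)])
    rv=Ro.from_matrix(rotm(z,sg*lat)).as_rotvec(); p=(SEAT@off(-.085))[:3,3]
    a2=np.radians(al); rh=Ro.from_matrix(rotm([np.sin(a2),0,-np.cos(a2)],[0,-sg,0])).as_rotvec(); rh2=Ro.from_matrix(rotm([np.sin(a2),0,-np.cos(a2)],[0,sg,0])).as_rotvec()
    print(al,sg,[None if q is None else np.round(q,2).tolist() for q in (r.solve_ik(p,rv),r.solve_ik(p-.08*z,rv),r.solve_ik(FORK+[0,0,.085],rh),r.solve_ik(FORK+[0,0,.085],rh2))])
```

```text
scene handle 365 [-0.1028 -0.053   0.0177] [-0.051  -0.0057  0.009 ] slope [0.008 0.013] at0 [-0.0053  0.0097] perp [ 0.  -0.6  0.8]
scene blade 133 [0.022  0.0754 0.1305] [ 0.0764 -0.0006  0.0034] slope [0.021 0.002] at0 [-0.0022  0.0033] perp [ 0.   -0.61  0.8 ]
top handle 431 [-0.1044 -0.0529  0.0131] [-0.0517  0.0018  0.0078] slope [0.005 0.018] at0 [0.002  0.0087] perp [0.   0.24 0.97]
top blade 199 [0.0202 0.0738 0.1289] [0.0741 0.0019 0.0009] slope [-0.014 -0.018] at0 [0.003  0.0022] perp [0.   0.24 0.97]
35 1 [[-0.45, 0.8, 1.3, 1.6, -0.9, 1.59, -2.05], [-0.39, 0.71, 1.29, 1.46, -0.82, 1.7, -2.12], [-0.38, 0.0, 1.05, 2.08, -0.62, 0.66, -0.49], [1.52, 0.08, -0.9, 2.02, -0.5, 0.62, 2.55]]
35 -1 [[-0.23, 0.56, 0.81, 1.59, -0.61, 1.38, 0.86], [-0.23, 0.53, 0.89, 1.45, -0.59, 1.55, 0.84], [1.52, 0.08, -0.9, 2.02, -0.5, 0.62, 2.55], [-0.38, 0.0, 1.05, 2.08, -0.62, 0.66, -0.49]]
40 1 [[-0.45, 0.65, 1.13, 1.63, -0.72, 1.4, -2.2], [-0.42, 0.57, 1.13, 1.49, -0.63, 1.54, -2.27], [-0.4, -0.04, 1.08, 2.14, -0.76, 0.59, -0.32], [1.75, 0.08, -1.09, 2.09, -0.69, 0.56, 2.76]]
40 -1 [[-0.28, 0.52, 0.8, 1.62, -0.53, 1.29, 0.78], [-0.29, 0.47, 0.86, 1.49, -0.49, 1.46, 0.76], [1.75, 0.08, -1.09, 2.09, -0.69, 0.56, 2.76], [-0.4, -0.04, 1.08, 2.14, -0.76, 0.59, -0.32]]
45 1 [[-0.52, 0.62, 1.13, 1.66, -0.64, 1.31, -2.26], [-0.51, 0.53, 1.13, 1.53, -0.54, 1.45, -2.35], [-0.44, -0.06, 1.16, 2.21, -0.97, 0.54, -0.09], [-0.55, -0.09, 1.25, 2.21, -0.93, 0.52, 3.02]]
45 -1 [[-0.33, 0.48, 0.78, 1.65, -0.44, 1.22, 0.7], [-0.35, 0.43, 0.83, 1.52, -0.39, 1.39, 0.66], [-0.55, -0.09, 1.25, 2.21, -0.93, 0.52, 3.02], [-0.44, -0.06, 1.16, 2.21, -0.97, 0.54, -0.09]]
```

The file is home: the axis is within about 2 mm and 0.02 rad of the seat in both cameras. Next is the regrasp at the handle end, with the tool at 40° to the file axis.

```bash
cat >> h.py <<'E'
AL=np.radians(40)
G2=off(-.085); zt=np.array([np.cos(AL),0,-np.sin(AL)]); G2[:3,:3]=rotm(zt,[0,1,0])
def HANG(dx=0,dy=0,dz=0): return frame([0,0,-1],[0,-1,0],FORK+[dx,dy,dz])
E
python3 - <<'E'
from h import *; from plant import r
T0=SEAT@G2; pre=T0@off(0,0,-.08); lift=off(0,0,.05)@SEAT@off(0,0,.05)@G2
W=[pre,T0,lift,HANG(-.08,.10,.10)@G2,HANG(-.07,0,.04)@G2,HANG(-.07,0,.012)@G2,HANG(0,0,.012)@G2,HANG()@G2]
for w in W:
    q=r.solve_ik(*pr(w)); print(np.round(w[:3,3],3),None if q is None else np.round(q,2).tolist())
r.move_ptp(*pr(pre)); print(np.round(r.read_state()["q"],2))
r.servo_line(T0[:3,3],max_speed=.08)
r.set_gripper(0,100); s=r.read_state(); print(s["width"],np.round(s["ft_force"],1),s["t"])
for w in W[2:]:
    q=r.solve_ik(*pr(w)); print(np.round(w[:3,3],3),None if q is None else np.round(q,2).tolist())
E
```

```text
[ 0.538 -0.125  0.237] [-0.42, 0.57, 1.13, 1.49, -0.63, 1.54, -2.27]
[ 0.537 -0.112  0.159] [-0.45, 0.65, 1.13, 1.63, -0.72, 1.4, -2.2]
[ 0.532 -0.08   0.247] [-0.53, 0.52, 1.13, 1.53, -0.6, 1.51, -2.36]
[ 0.41  -0.142  0.337] None
[ 0.42  -0.242  0.277] [-0.18, -0.29, 0.84, 2.17, -0.36, 0.64, -0.64]
[ 0.42  -0.242  0.249] [-0.23, -0.26, 0.91, 2.22, -0.45, 0.58, -0.53]
[ 0.49  -0.242  0.249] [-0.41, -0.07, 1.07, 2.13, -0.68, 0.59, -0.41]
[ 0.49  -0.242  0.237] [-0.4, -0.04, 1.08, 2.14, -0.76, 0.59, -0.32]
[-0.42  0.57  1.13  1.49 -0.63  1.54 -2.27]
0.2383479182264263 [2.1 0.8 2.8] 15.1
[ 0.532 -0.08   0.247] [-0.54, 0.53, 1.15, 1.53, -0.61, 1.52, -2.35]
[ 0.41  -0.142  0.337] None
[ 0.42  -0.242  0.277] [-0.0, -0.24, 0.71, 2.17, -0.48, 0.67, -0.53]
[ 0.42  -0.242  0.249] [-0.17, -0.24, 0.87, 2.22, -0.49, 0.59, -0.49]
[ 0.49  -0.242  0.249] [-0.69, -0.17, 1.3, 2.13, -0.48, 0.53, -0.57]
[ 0.49  -0.242  0.237] [1.4, 0.04, -0.72, 2.09, -0.77, 0.58, -0.32]
```

```bash
cat >> h.py <<'E'
def SW(s,p):
    """file orientation s of the way from rest (0) to hanging (1), TCP at p"""
    yaw=YR+(180-YR)*s; z=dirn(yaw,-90+40+50*s) # z_f: up at slope
    x=dirn(yaw,40+50*s); T=frame(x,np.cross(z,x),[0,0,0])@G2; T[:3,3]=p; return T
E
python3 - <<'E'
from h import *; from plant import r
T0=SEAT@G2; lift=off(0,0,.05)@SEAT@off(0,0,.05)@G2
print(np.abs(SW(0,T0[:3,3])-T0).max(), np.abs(SW(1,(HANG()@G2)[:3,3])-HANG()@G2).max())
W=[lift,SW(0,[.43,-.12,.29]),SW(.33,[.43,-.17,.29]),SW(.67,[.42,-.20,.29]),SW(1,[.42,-.235,.28])]
for w in W:
    q=r.solve_ik(*pr(w)); print(np.round(w[:3,3],3),None if q is None else np.round(q,2).tolist())
    if q is None: raise SystemExit
r.servo_line(lift[:3,3],max_speed=.15)
s=r.read_state(); print(s["width"],np.round(s["ft_force"],1))
r.servo_line([.43,-.12,.29],max_speed=.15)
for w in W[2:]: r.move_ptp(*pr(w)); print(np.round(r.read_state()["q"],2))
s=r.read_state(); print(s["t"],s["width"],np.round(s["ft_force"],1))
P=shots("p3"); crops(P,"prehang",dict(scene=(190,340,100,250),top=(180,300,420,540)))
E
```

```text
2.7755575615628914e-17 1.2246467991473532e-16
[ 0.532 -0.08   0.247] [-0.54, 0.53, 1.15, 1.53, -0.61, 1.52, -2.35]
[ 0.43 -0.12  0.29] [-0.67, 0.27, 1.28, 1.68, -0.39, 1.51, -2.35]
[ 0.43 -0.17  0.29] [-0.77, 0.04, 1.11, 1.77, 0.03, 1.26, -2.21]
[ 0.42 -0.2   0.29] [-0.06, -0.19, 0.37, 2.01, 0.17, 0.91, -1.8]
[ 0.42  -0.235  0.28 ] [-0.03, -0.26, 0.71, 2.17, -0.44, 0.66, -0.58]
0.2427288356511541 [-0.3 -0.4 -1.1]
[-0.88  0.05  1.24  1.77  0.02  1.27 -2.19]
[-0.5  -0.27  0.72  2.02  0.34  0.95 -1.96]
[-0.03 -0.26  0.71  2.17 -0.44  0.66 -0.58]
19.0917 0.2402325601836716 [-0.1 -1.3 -2.4]
```

View pics/prehang.png

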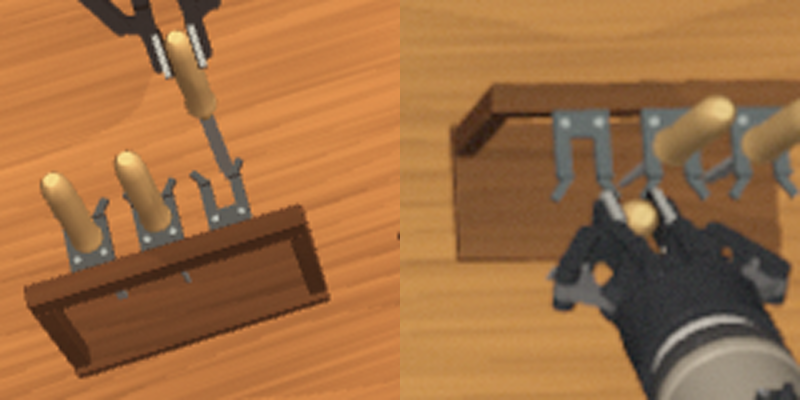

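The file now hangs handle up in front of the rack, still held, and looks nearly vertical. I'll measure its axis against the neighbouring hung file and the fork.

```bash
cat > m3.py <<'E'
import pickle,sys;from h import *
from plant import r
P=pickle.load(open(sys.argv[1],"rb"))
s=r.read_state(); T=np.eye(4); T[:3,3]=s["position"]; T[:3,:3]=Ro.from_rotvec(s["eef_rot"]).as_matrix()
F=T@np.linalg.inv(G2); print("nominal shoulder",np.round(F[:3,3],4),"axis",np.round(F[:3,0],3))
def fit(p,b,lo=.05,hi=.30,blade=False):
    w=cloud(p); px=p["pixels"].astype(int); R,G,Bl=px[...,0],px[...,1],px[...,2]; z=w[...,2]
    c=(abs(R-Bl)<30)&(R>110) if blade else (R>120)&(G>.7*R)&(R-Bl>30)
    m=comp(bm(b)&c&(z>lo)&(z<hi)); q=w[m]
    A=np.polyfit(q[:,2],q[:,:2],1); zr=np.percentile(q[:,2],[1,99])
    cam=-p["R"].T@p["t"]; v=cam-q.mean(0); v[2]=0; v/=np.linalg.norm(v)
    rr=.0022 if blade else .0095
    mid=q.mean(0); 
    print("n",len(q),"z",np.round(zr,4),"slope xy/z",np.round(A[0],3),"mean",np.round(mid,4),"axis there",np.round(mid[:2]-rr*v[:2],4))
for n,bs in dict(scene=[((195,240,155,190),.16,.3,False),((225,260,170,195),.05,.17,True),((245,285,140,170),.17,.3,False),((250,290,112,140),.17,.3,False)],
    top=[((235,260,480,500),.18,.3,False),((205,232,495,525),.17,.3,False),((205,235,520,555),.17,.3,False)]).items():
    print(n)
    for b in bs: fit(P[n],*b)
E
python3 m3.py p3.pkl
```

```text
nominal shoulder [ 0.4205 -0.2345  0.1948] axis [-0.001  0.    -1.   ]
scene
n 264 z [0.1902 0.2983] slope xy/z [-0.035 -0.021] mean [ 0.4288 -0.2322  0.2533] axis there [ 0.4193 -0.233 ]
n 1 z [0.1629 0.1629] slope xy/z [ 1.293 -0.706] mean [ 0.4212 -0.2301  0.1629] axis there [ 0.419  -0.2303]
n 253 z [0.1733 0.2598] slope xy/z [-0.075 -0.052] mean [ 0.4977 -0.2961  0.2257] axis there [ 0.4883 -0.2979]
n 258 z [0.1722 0.2595] slope xy/z [-0.066 -0.046] mean [ 0.4969 -0.3534  0.2249] axis there [ 0.4877 -0.3559]
top
n 75 z [0.2842 0.2991] slope xy/z [-0.546 -0.137] mean [ 0.4194 -0.2356  0.2928] axis there [ 0.4243 -0.2438]
n 192 z [0.1731 0.2588] slope xy/z [ 0.021 -0.126] mean [ 0.4869 -0.2952  0.2315] axis there [ 0.4922 -0.303 ]
n 230 z [0.1717 0.259 ] slope xy/z [ 0.018 -0.115] mean [ 0.4853 -0.3536  0.2301] axis there [ 0.4902 -0.3618]m3.py:10: RankWarning: Polyfit may be poorly conditioned
  A=np.polyfit(q[:,2],q[:,:2],1); zr=np.percentile(q[:,2],[1,99])
```

```bash
python3 - <<'E'
from h import *; from plant import r
w=HANG(-.055,0,.016)@G2
r.servo_line(w[:3,3],pr(w)[1],max_speed=.08)
print(np.round(r.read_state()["q"],2),r.read_state()["t"])
P=shots("p4"); p=P["scene"]; b=(190,290,140,240); k=6
im=cv2.resize(p["pixels"][b[0]:b[1],b[2]:b[3],::-1],None,fx=k,fy=k,interpolation=cv2.INTER_CUBIC).copy()
def dot(X,c): u=proj(p,np.array(X)+[-.0012,.0015,0]); cv2.circle(im,(int((u[0]+.5-b[2])*k),int((u[1]+.5-b[0])*k)),2,c,-1)
s=FORK+[-.055,0,.0125]
for d in np.arange(-.105,.131,.0235): dot(s-[0,0,d],(0,0,255))
for x,y in [(0,0),(8,0),(-17,13),(-17,-13),(-33,18),(-33,-18)]: dot(FORK+np.array([x,y,0])/1000,(0,255,0))
cv2.imwrite("pics/entry.png",im)
E
python3 m3.py p4.pkl 2>/dev/null
```

```text
[-0.11 -0.19  0.81  2.19 -0.56  0.61 -0.45] 19.7333
nominal shoulder [ 0.4353 -0.2416  0.1687] axis [ 0.001 -0.    -1.   ]
scene
n 215 z [0.1732 0.2717] slope xy/z [-0.051 -0.07 ] mean [ 0.4425 -0.2384  0.2387] axis there [ 0.433  -0.2394]
n 1 z [0.1284 0.1284] slope xy/z [ 1.705 -0.921] mean [ 0.4377 -0.2364  0.1284] axis there [ 0.4355 -0.2366]
n 257 z [0.1725 0.2597] slope xy/z [-0.08  -0.055] mean [ 0.4978 -0.2962  0.2258] axis there [ 0.4885 -0.298 ]
n 258 z [0.1705 0.2599] slope xy/z [-0.066 -0.052] mean [ 0.497  -0.3533  0.2251] axis there [ 0.4879 -0.3559]
top
n 74 z [0.2585 0.2876] slope xy/z [-0.434  0.307] mean [ 0.4331 -0.2423  0.2679] axis there [ 0.4381 -0.2503]
n 190 z [0.1737 0.2589] slope xy/z [ 0.021 -0.128] mean [ 0.4868 -0.2952  0.2323] axis there [ 0.4921 -0.303 ]
n 232 z [0.171  0.2588] slope xy/z [ 0.011 -0.114] mean [ 0.4854 -0.3536  0.2303] axis there [ 0.4902 -0.3617]
```

View pics/entry.png

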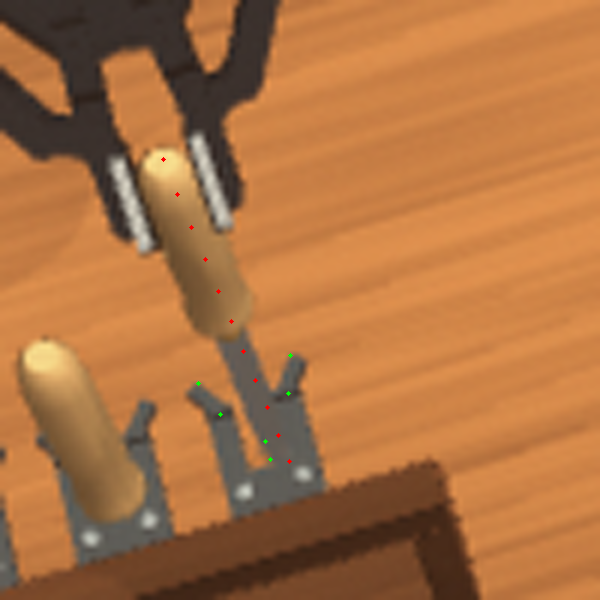

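The overlay shows the predicted axis (red) matching the handle end at (163,159). At the shoulder, (231,322), the handle sits a few pixels to the left. I'll quantify that against the neighbour.

```bash
cat > m4.py <<'E'
import pickle;from h import *
P=pickle.load(open("p4.pkl","rb")); p=P["scene"]
w=cloud(p); px=p["pixels"].astype(int); R,G,Bl=px[...,0],px[...,1],px[...,2]; z=w[...,2]
def chk(b,s,lo,hi):
    m=comp(bm(b)&(R>110)&(G>.68*R)&(R-Bl>25)&(z>lo)&(z<hi)); v,u=np.nonzero(m)
    a=proj(p,s+[0,0,.105]); e=proj(p,s); L=np.linalg.norm(e-a); d=(e-a)/L; nrm=np.array([-d[1],d[0]])
    q=np.stack([u,v],1)-a; t=q@d/L; o=q@nrm
    out=[]
    for t0 in np.arange(.1,1.0,.2):
        k=abs(t-t0)<.1; out.append((round((o[k].min()+o[k].max())/2,2), round(np.ptp(o[k]),1)))
    print("normal",np.round(nrm,2),"px/mm for x,y:",np.round([(proj(p,s+[.01,0,0])-e)@nrm/10,(proj(p,s+[0,.01,0])-e)@nrm/10],3),out,"t",np.round(np.percentile(t,[1,99]),2))
chk((195,260,150,195),FORK+[-.055,0,.0125],.15,.29)
chk((240,285,140,170),FORK+[0,-.058,0],.155,.3)
chk((240,290,108,140),FORK+[0,-.116,0],.155,.3)
E
python3 m4.py
```

```text
normal [-0.92  0.39] px/mm for x,y: [ 0.046 -0.447] [(np.float64(-0.34), np.float64(9.5)), (np.float64(-0.18), np.float64(8.9)), (np.float64(-1.28), np.float64(12.9)), (np.float64(-0.2), np.float64(10.4)), (np.float64(-0.06), np.float64(10.8))] t [-0.05  1.17]
normal [-0.89  0.46] px/mm for x,y: [ 0.089 -0.454] [(np.float64(-0.67), np.float64(10.3)), (np.float64(-0.59), np.float64(11.2)), (np.float64(-0.53), np.float64(10.3)), (np.float64(-0.67), np.float64(10.7)), (np.float64(-1.21), np.float64(10.3))] t [-0.06  1.14]
normal [-0.85  0.53] px/mm for x,y: [ 0.128 -0.453] [(np.float64(-0.47), np.float64(10.5)), (np.float64(-0.7), np.float64(11.1)), (np.float64(-0.49), np.float64(11.1)), (np.float64(-1.09), np.float64(11.5)), (np.float64(-0.79), np.float64(10.8))] t [-0.07  1.13]
```

Run:
```python
from h import *; from plant import r
def st(l):
    s=r.read_state(); print(l,np.round(s["position"]-(HANG()@G2)[:3,3],4),np.round(s["ft_force"],1),round(s["width"],3),round(s["t"],1))
d=.0015
r.servo_line((HANG(-.055,d,.0145)@G2)[:3,3],max_speed=.03); st("a")
print(r.servo_line((HANG(.001,d,.0145)@G2)[:3,3],max_speed=.04,stop_force=10)); st("in")
print(r.servo_line((HANG(.001,d,-.003)@G2)[:3,3],max_speed=.015,stop_force=5)); st("down")
P=shots("p5"); crops(P,"in",dict(scene=(200,320,120,240),top=(180,280,440,540)))
```

```text
a [-0.0551  0.0017  0.0146] [ 0.2 -0.6 -1.2] 0.24 20.1
False
in [0.0008 0.0014 0.0145] [ 0.4  0.7 -0.8] 0.238 21.6
True
down [0.0012 0.0014 0.0041] [-1.1  0.3  4.2] 0.239 22.4
```

View pics/in.png

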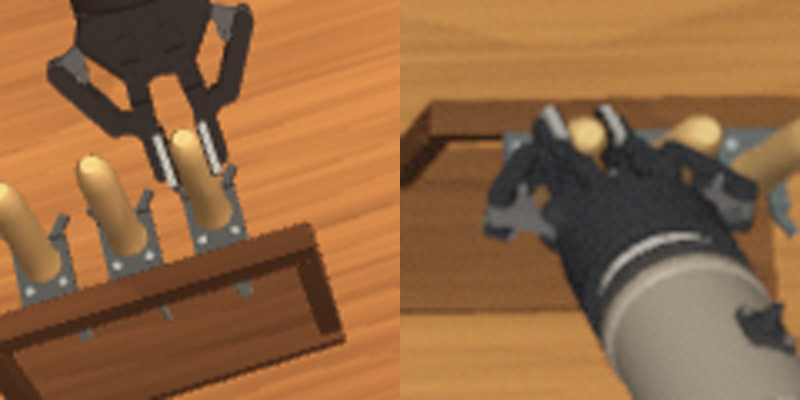

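The contact height matches the shoulder resting on the prongs, and the picture shows the file level with its neighbours. I'll release with a modest opening and retreat along the tool axis.

Run:
```python
from h import *; from plant import r
s=r.read_state(); z=Ro.from_rotvec(s["eef_rot"]).as_matrix()[:,2]; p=s["position"]
r.set_gripper(.46); r.wait(.2); print(np.round(r.read_state()["ft_force"],1))
for d in (.08,.06,.04):
    try: r.servo_line(p-d*z,max_speed=.08); print("back",d); break
    except r.Unreachable: print("unreach",d)
r.wait(.5); s=r.read_state(); print(s["t"],np.round(s["position"],3))
P=shots("p6"); crops(P,"done",dict(scene=(200,320,120,240),top=(180,280,440,540)))
def fit(p,b):
    w=cloud(p); px=p["pixels"].astype(int); R,G,Bl=px[...,0],px[...,1],px[...,2]; zz=w[...,2]
    q=w[comp(bm(b)&(R>120)&(G>.7*R)&(R-Bl>30)&(zz>.165)&(zz<.3))]
    A=np.polyfit(q[:,2],q[:,:2],1); print(len(q),"ztop",np.round(np.percentile(q[:,2],99),4),"slope",np.round(A[0],3),"mean",np.round(q.mean(0),4))
for b in [(236,275,166,195),(245,285,140,167),(250,290,112,140)]: fit(P["scene"],b)
for b in [(205,235,468,496),(205,232,496,525),(205,235,522,555)]: fit(P["top"],b)
```

```text
[-0.1 -0.6  0.1]
back 0.08
24.6667 [ 0.44  -0.24   0.302]
232 ztop 0.2609 slope [-0.071 -0.051] mean [ 0.4981 -0.238   0.2245]
267 ztop 0.2602 slope [-0.073 -0.048] mean [ 0.4977 -0.2962  0.2236]
271 ztop 0.2602 slope [-0.067 -0.034] mean [ 0.4973 -0.3534  0.2223]
177 ztop 0.2594 slope [ 0.026 -0.119] mean [ 0.4866 -0.2373  0.2319]
193 ztop 0.2601 slope [ 0.014 -0.113] mean [ 0.4869 -0.2951  0.2301]
231 ztop 0.2594 slope [ 0.007 -0.105] mean [ 0.4856 -0.3534  0.2291]
```

View pics/done.png

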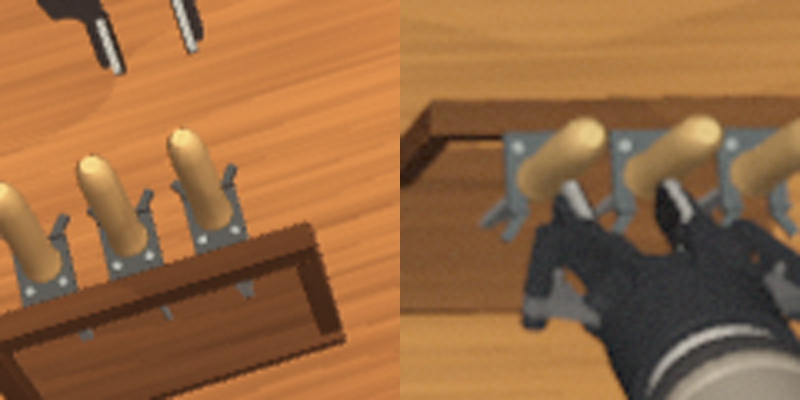

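The file hangs 58 mm from its neighbour, at the same height and slope, with the fingers clear. Handing in.

```bash
python3 -c "
from plant import r
print(r.hand_in(), r.read_state()['t'])"
```

```text
the job is handed in; nothing more can be done
the job is handed in; nothing more can be done
```

The loose file now hangs handle up in the empty fork, let go. On the way it was laid in the sloping rest, released and taken again by its handle end. I handed the job in at about 25 s of the 64 s allowed; no verdict is reported.

- **In the rest:** both cameras put the laid file's axis within about 2 mm and 0.02 rad of the seat. Its tip lay near the end stop, and the fingers were well clear.
- **In the fork:** both cameras show the file about 58 mm from the middle file, as the rack spacing calls for. Its handle top is at the same height to within 1 mm, and its slope matches the neighbours' to about 0.02 rad. The fingers are 80 mm back.
- **Bystanders:** the other two files measure within 1 mm of where they were before the hanging step. I did not measure the jar and block again, but the arm kept away from them.
- **Disagreements:**
  - The two cameras differed by 3 to 6 mm in absolute position, so I averaged them and compared against the neighbouring file.
  - In the second grip the file sat about 3 to 4 mm lower and 1.5 mm to the side of nominal. I shifted sideways for the second; lowering until contact took care of the first.

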